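# Load the ribbon cassette through the tag printer's dust flaps

## Robot

A 6-joint arm with a two-finger parallel gripper is mounted at the origin on a cart in front of the work surface, level with it; the furniture and walls round the work are solid. World frame = base frame: x ahead of the robot, y to its left, z up, the work surface at z = 0. Lengths are in m, angles in degrees, forces in N, time in s.
With the tool pointing down it reaches from about 0.35 to 0.775 m from the base axis. Payload 7.3 kg.
Tool frame: the origin (TCP) lies midway between the tips of the shut fingers; the grasp point (between the pads) lies 19 mm behind it; z points along the fingers, y is the line along which they close (so a half turn about z gives the same grasp; the last joint's range is limited). The gripper opens to 92 mm and grips with 3 to 60 N. Pads are 19 mm wide; open, the fingers measure 130 mm over their backs; the gripper's body (75 mm by 190 mm) begins 47 mm behind the grasp point.
Start: joints at [63.885, 19.595, 87.324, -0, 73.075, -8.365], TCP at [0.16, 0.5, 0.191] pointing down, gripper open.
Joint ranges: [-145.02, 145.02], [-44.19, 115.74], [2.07, 154.8], [-57.11, 237.11], [16.16, 152.29], [-177.93, 177.93]. Speed limits (degrees/s): [147.25, 147.25, 180, 180, 180, 180].

## Interface

Orientations are given as [roll, pitch, yaw] about the fixed x, y, z axes, in that order (R = Rz(yaw) Ry(pitch) Rx(roll)).
In Python, from bench import telemetry, vision, manip gives the robot as it stands. The module is installed in compiled form; this text tells all that it offers.
- The arm moves only by the tool arm_command, never from a script. Its argument "plan" is one flat list of numbers, 7 for each row, row after row: the shift along the tool's x, y, z in mm, then the turn, a rotation vector about the tool's x, y, z in degrees, then the closure, from 0 (fully open) to 1 (shut). In form: [x, y, z, ax, ay, az, hand, x, y, z, ax, ay, az, hand, ...]. A call has 1 to 20 rows; each row shifts and turns the commanded pose from where the row before left it, along the tool's axes as they then stand; what a row does not reach is not made up. A row lasts 1/8 s, in which the tool goes at most 62.5 mm and 10.7 degrees, less where a joint would pass 70% of its speed; a pose out of reach is approached as far as the arm can. A call with a gripper value outside its range is refused whole. The fingers move at their own pace and stop on an object; the grip force is fixed at half the most. Time passes only in rows, so rows that do not move let the fingers close. It gives the time, the measured TCP pose, the force, the opening and the grip force at its end, in the units of the state.
- telemetry.get_obs(): the state, without advancing time (a new reading comes with each control period).
- vision.grab_frame(name): name is "scene" or "top" or "wrist"; returns (picture, depth): 384x512x3 uint8, red, green, blue; 384x512 float32, m along the optical axis (not along the pixel's ray), 0 where there is no reading.
- vision.get_calibration(name): a dict with "camera_matrix" (3x3 intrinsics, pixels), "pose" (4x4, takes a point from camera to world coordinates); the wrist camera has in their place "tool_from_camera" (4x4, takes a point from camera to tool coordinates, whose origin is the TCP and whose axes are the flange's). Camera axes: x right, y up, looking along -z (the intrinsics and any distortion apply to the point x, -y, -z); pixel columns grow to the right and rows downward; lengths in m; the calibration is good to about 2 mm. A picture is of the moment at which its call begins: read the wrist's pose just before it. get_calibration takes no time and is no camera call.
- manip.sign_off(): hands the job in; it is judged then, once.
The state is a dict: "t": time; "joints": joint angles; "dq": joint speeds; "effort": joint torques, N m; "eef_pos": TCP position; "orientation": TCP orientation; "wrist_force": force on the tool from outside, world axes, zero at the start; "torque": the same for the moment, N m; "finger_gap": finger opening in m; "gripper_force": force on a finger pad.
Only numpy, scipy, OpenCV 4.12 (cv2) and the standard library are available. Lean on these libraries where they do the work, as an engineer would, in place of code of your own. Each camera call takes 0.05 s, during which the arm holds its last target. There are 200 camera calls.

## Task

Load the ribbon cassette into the garment-tag printer: lower it foot first into the slot on top, key rib to the rear, pushing it through the two spring dust flaps that keep the lint out. Then press it gently on down against its lift spring, with closed fingertips and by feel, as far as the firm stop, so that the catch inside holds it down and both flaps close over it. Leave the tag bundle, the rubber stamp and the ink pad where they are.

Things in the scene. Friction and masses are not known exactly. Their poses are not given: they have to be found in the camera images.
- tag_printer: Off-white garment-tag printer, fixed on the counter, control panel in front (-x). Origin on the counter under the middle of its cassette slot; x to its rear, y to its left, z up. Housing x -98 to +60, y -70 to +70 mm (blue release key up to 15 mm out at the left), lid at z = 125 mm; a dark bezel round the slot (52 x 83 mm) rises to 129 mm. Turned at most 0.3 rad from the robot's axes.
- slot (a point): Middle of the slot's mouth, level with the top of the bezel, 129 mm above the counter; axes as the printer's. Clear opening 30.5 mm (x) by 65 mm (y), rim bevelled 3.5 mm all round. A notch in its rear (+x) edge, 11 mm wide, centred at y = +17 mm, takes the key rib; a yellow mark on the lid lies behind it. Under the flaps a straight well goes on with the same opening.
- lift (a point): Point in the well 50 mm below the mouth: here waits a sprung lift plate (0 to 12 mm lower, differing per start), so a cassette let down on it stands with its top 18 to 30 mm above the mouth. Pressing it down takes about 4 N at first, 10 N at the bottom; flaps and catch add some 2 to 10 N of drag. It pushes a cassette that is not caught up again, which then keeps the flaps open.
- seat (a point): Point in the well 25.5 mm below the mouth. A spring catch in the left wall snaps over the cassette's top edge when the top is here or up to 12 mm deeper; a hard stop follows some 2 mm below. The depth varies per start with the unseen height of the carriage, so the stop must be felt. Pressing with over 25 N damages it (limit: 30 N of contact between cassette and printer, walls and catch included).
- flap_front (a joint): Front one of two dust flaps that meet in the middle of the slot, each 18 x 63 mm, hinged along the slot's long sides 5.5 mm below the mouth. Angle in rad: 0 shut (level), grows as it swings down, at most 1.56. A weak spring shuts it (some 2 to 4 N each to push open). Swung down it reaches 24 mm below the mouth, so it shuts only over a cassette that is deeper.
- flap_rear (a joint): Rear dust flap, mirror image of the front one, cut out at its hinge where the key rib passes: 0 shut, grows as it swings down, at most 1.56 rad.
- cassette: Ribbon cassette, dark grey with a blue band, 28 x 62 x 80 mm (x, y, z), 0.10 to 0.20 kg, standing upright, foot bevelled 3 x 5 mm. Origin in the middle of its underside, z to its top. Yellow key rib on the rear (+x) face: at y = +17 mm, 6 mm wide, 2 mm proud, 5 to 46 mm above the underside; above it grip across the 28 mm. In the slot its axes lie along the printer's; starts within 0.45 rad.
- cassette_top (a point): Middle of the cassette's flat top, 80 mm above its underside; axes as the cassette's; a blue pad marks it and a yellow mark near the rear edge shows the key rib's side. To push it down into the slot, press here with shut fingers, turned so that they are at most 25 mm wide across the slot (x) and 50 mm along it (y).
- tag_bundle: Bundle of paper garment tags on a wire ring, 36 x 94 x 23 mm, lying loose on the counter in front of the printer; origin at the middle of its underside. To be left alone.
- rubber_stamp: Rubber stamp with a wooden base and black knob, 26 x 40 x 67 mm, standing loose on the counter; origin at the middle of its underside. To be left alone.
- ink_pad: Blue tin ink pad, 58 x 92 x 18 mm, lying loose on the counter to the left of the printer; origin at the middle of its underside. To be left alone.
There are look-alikes about, which are no part of the job. Of the things that look like the cassette, take the one that is farthest to the robot's right at the start.

How it is judged (in metres and radians):
On the way, in this order (a step that is already met when the one before it is completed fails the run):
1. the cassette's foot has been pushed through both flaps, more than 35 mm below the mouth (z of cassette in the frame of slot below -0.035 m and z of cassette_top in the frame of slot above 0 m and x of cassette in the frame of slot between -0.004 and 0.004 m and y of cassette in the frame of slot between -0.004 and 0.004 m and angle between cassette's own z axis and vertical below 0.08 rad), for 0.2 s.
2. the cassette has been pressed on until its top is more than 23.5 mm below the mouth (z of cassette_top in the frame of slot below -0.0235 m and x of cassette in the frame of slot between -0.004 and 0.004 m and y of cassette in the frame of slot between -0.004 and 0.004 m and angle between cassette's own z axis and vertical below 0.08 rad), for 0.1 s.
At the end, for the whole second after the job is handed in: The cassette stays down in the slot by itself, its top more than 23.5 mm below the mouth, upright within 0.08 rad and within 4 mm of the slot's middle, at rest; both flaps are shut within 0.1 rad; tag bundle, rubber stamp and ink pad are within 20 mm of where they were (all of step 2 and value of joint each of flap_front, flap_rear below 0.1 rad and linear speed of cassette below 0.01 m/s and distance of each of tag_bundle, rubber_stamp, ink_pad from where it was at the start of the episode below 0.02 m); the robot touches nothing.
It fails at once if cassette and printer press on each other with more than 30 N in all (contact force between cassette and tag_printer above 30 N).
It fails at once if the tag bundle, rubber stamp or ink pad is moved by more than 20 mm, or the stamp is knocked over (distance of any of tag_bundle, rubber_stamp, ink_pad from where it was at the start of the episode above 0.02 m or angle between rubber_stamp's own z axis and vertical above 0.5 rad).
It also fails if it takes over 58 s, if anything falls off the work surface, if the arm or the gripper's body presses on something with over 40 N, if the wrist force passes 120 N, or if a joint passes its speed limit or range.

## Working session

There is one attempt and no reset: what is moved stays moved. The work goes in short steps, Python scripts to look and compute and a tool call to move; the robot and the scene stay as the last step left them, time stands still between calls to the robot, and variables do not carry over. Pictures are saved under pics/ and viewed, at most 10 in all, crops included, and the job is handed in when it is done.

Besides the shell and the picture viewer there is one more tool, called after "Request:" as name(argument=value, ...) on one line, values as JSON. arm_command: Moves the arm, as the interface text tells. Its arguments: {"type":"object","properties":{"plan":{"type":"array"}},"required":["plan"]}

```bash
mkdir -p pics
cat > h.py <<'E'
import numpy as np, cv2
from bench import telemetry, vision, manip
from scipy.spatial.transform import Rotation as R
def tool():
    o=telemetry.get_obs(); T=np.eye(4); T[:3,:3]=R.from_euler('xyz',o['orientation'],degrees=True).as_matrix(); T[:3,3]=o['eef_pos']; return o,T
def grab(n):
    o,T=tool(); c=vision.get_calibration(n)
    P=T@np.array(c['tool_from_camera']) if n=='wrist' else np.array(c['pose'])
    im,d=vision.grab_frame(n); return im,d,np.array(c['camera_matrix']),P,c
def world(d,K,P):
    v,u=np.mgrid[0:d.shape[0],0:d.shape[1]]
    x=(u-K[0,2])/K[0,0]*d; y=(v-K[1,2])/K[1,1]*d
    p=np.stack([x,-y,-d],-1); return p@P[:3,:3].T+P[:3,3]
def plane(uv,K,P,z):
    uv=np.atleast_2d(uv).astype(float)
    r=np.c_[(uv[:,0]-K[0,2])/K[0,0],-(uv[:,1]-K[1,2])/K[1,1],-np.ones(len(uv))]@P[:3,:3].T
    return P[:3,3]+r*((z-P[2,3])/r[:,2])[:,None]
E
python3 - <<'E'
from h import *
o,T=tool(); print(o)
a=grab('top'); b=grab('scene'); print(a[4],b[4])
print({k:v for k,v in vision.get_calibration('wrist').items()})
for n,x in (('top',a),('scene',b)):
    np.savez(n+'.npz',im=x[0],d=x[1],K=x[2],P=x[3]); cv2.imwrite(f'pics/{n}0.png',cv2.cvtColor(x[0],cv2.COLOR_RGB2BGR))
E
```

```text
{'t': 0.0, 'joints': array([ 6.38825745e+01,  1.96363910e+01,  8.73786174e+01, -2.30388042e-03,
        7.30744945e+01, -8.36616293e+00]), 'dq': array([-0.0199863 ,  0.00518033, -0.05719656,  0.02370253, -0.00881479,
        0.00437018]), 'effort': array([ 1.91674453e-04, -4.31238377e+01, -2.44217777e+01,  7.17640459e-02,
        5.60030504e-02, -1.17391501e-04]), 'eef_pos': array([0.15985351, 0.49957225, 0.18983697]), 'orientation': array([-1.79911129e+02, -1.08429629e-02,  1.62249401e+02]), 'wrist_force': array([-0.32641713, -0.3329118 , -0.59106883]), 'torque': array([ 0.00847477, -0.00612406,  0.03266575]), 'gripper_force': 0.0, 'finger_gap': 0.09197777859897345}
{'camera_matrix': array([[383.76995231,   0.        , 255.17801582],
       [  0.        , 383.76995231, 194.0707773 ],
       [  0.        ,   0.        ,   1.        ]]), 'pose': array([[ 0.02407597,  0.98376675, -0.17782949,  0.28025622],
       [-0.99970906,  0.02343126, -0.00572499,  0.3051174 ],
       [-0.00146528,  0.17791559,  0.98404466,  1.16959047],
       [ 0.        ,  0.        ,  0.        ,  1.        ]]
[... 264 characters left out ...]
,  0.61078058, -0.52454851, -0.22470009],
       [ 0.00203612,  0.65265892,  0.75764912,  0.838184  ],
       [ 0.        ,  0.        ,  0.        ,  1.        ]])}
{'camera_matrix': array([[266.99098536,   0.        , 257.32386341],
       [  0.        , 266.99098536, 189.209898  ],
       [  0.        ,   0.        ,   1.        ]]), 'tool_from_camera': array([[-5.54619394e-04,  9.57400713e-01,  2.88762130e-01,
         7.78491802e-02],
       [ 9.99999778e-01,  6.37814272e-04, -1.94016326e-04,
         1.58845980e-03],
       [-3.69927977e-04,  2.88761958e-01, -9.57400854e-01,
        -1.95123439e-01],
       [ 0.00000000e+00,  0.00000000e+00,  0.00000000e+00,
         1.00000000e+00]])}
```

View pics/top0.png

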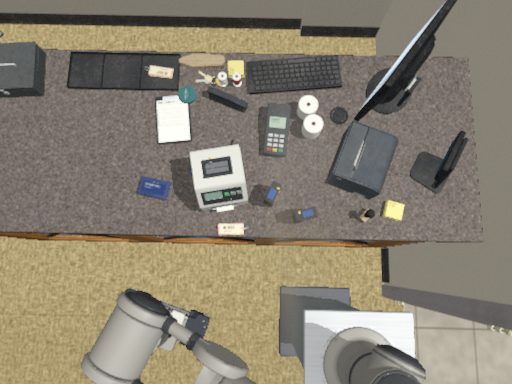

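View pics/scene0.png

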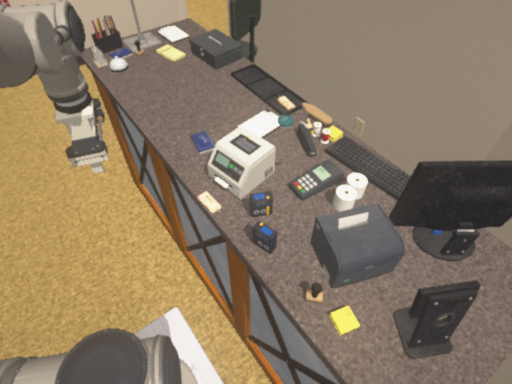

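The top view shows the printer at (218,178), tags (231,229), ink pad (154,188) and stamp (367,215). Cassette candidates are the dark boxes with a blue pad at (305,214) and (272,195). The one at (305,214) is farther right (lower y), so I choose it and check it in a close crop.

Run:
```python
from h import *
out=[]
for n,(u,v,w,hh) in (('top',(285,205,100,80)),('scene',(255,215,80,80))):
    D=np.load(n+'.npz'); im,d,K,P=[D[k] for k in ('im','d','K','P')]
    W=world(d,K,P)
    c=im[v-hh//2:v+hh//2,u-w//2:u+w//2]; out.append(cv2.resize(c,(400,400*hh//w) if n=='top' else (320,320),interpolation=cv2.INTER_CUBIC))
    for nm,lo,hi,x0,x1,y0,y1 in (('cass',.06,.1,.4,.75,-.05,.25),('print',.115,.14,.3,.8,.1,.5)):
        m=(W[...,2]>lo)&(W[...,2]<hi)&(W[...,0]>.2)&(W[...,0]<.75)&(W[...,1]>-.2)&(W[...,1]<.45)&(d>0)
        k,l,s,ce=cv2.connectedComponentsWithStats(m.astype(np.uint8))
        for i in range(1,k):
            if s[i,4]>25:
                p=W[l==i]; r=cv2.minAreaRect(p[:,:2].astype(np.float32)*1000)
                print(n,nm,ce[i].round(1),s[i,4],np.median(p,0).round(4),r)
H=max(o.shape[0] for o in out)
cv2.imwrite('pics/crop1.png',cv2.cvtColor(np.hstack([cv2.copyMakeBorder(o,0,H-o.shape[0],0,0,cv2.BORDER_CONSTANT) for o in out]),cv2.COLOR_RGB2BGR))
```

```text
top cass [360.6 115.2] 43 [0.7245 0.0033 0.0798] ((726.6958618164062, -0.7956504821777344), (21.91046905517578, 13.095624923706055), 56.71733856201172)
top cass [343.1 139.8] 37 [0.6454 0.0559 0.0821] ((643.9278564453125, 56.36650466918945), (0.7909207344055176, 86.32899475097656), 69.52106475830078)
top cass [350.5 185.1] 219 [0.5081 0.0381 0.0803] ((510.7564392089844, 36.72389602661133), (153.66738891601562, 47.21600341796875), 50.36797332763672)
top cass [272.6 192.7] 220 [0.4815 0.2606 0.0804] ((484.0182189941406, 260.60015869140625), (28.469348907470703, 62.92814636230469), 65.04656982421875)
top cass [227.  198.5] 462 [0.4618 0.3924 0.081 ] ((462.84320068359375, 391.5960388183594), (35.916221618652344, 121.37877655029297), 15.71540641784668)
top cass [305.4 214.2] 230 [0.4223 0.1677 0.0802] ((423.0052185058594, 165.72142028808594), (28.394311904907227, 62.13412094116211), 17.288516998291016)
top cass [370.6 213.4] 52 [ 0.4316 -0.0243  0.0652] ((430.8089294433594, -24.36159896850586), (19.700239181518555, 20.80317497253418), 89.51429748535156)
top print [365.2 109.8] 28 [0.7225 
[... 1445 characters left out ...]
85247802734), (22.925756454467773, 22.034624099731445), 3.033327579498291)
scene print [248.7 149.3] 1036 [0.5382 0.3947 0.126 ] ((546.0375366210938, 403.6882019042969), (120.48698425292969, 112.59071350097656), 10.738468170166016)
scene print [407.8 209. ] 180 [ 0.7347 -0.0246  0.1282] ((736.392578125, -28.66455078125), (13.83792781829834, 70.83132934570312), 24.2095947265625)
scene print [360.4 234.8] 3532 [ 0.5768 -0.0104  0.131 ] ((585.8262329101562, -0.33718109130859375), (141.63331604003906, 174.12449645996094), 69.67335510253906)
scene print [411.6 310. ] 34 [ 0.5259 -0.1956  0.1286] ((526.9871826171875, -194.45510864257812), (12.04187297821045, 3.595811605453491), 63.867069244384766)
```

View pics/crop1.png

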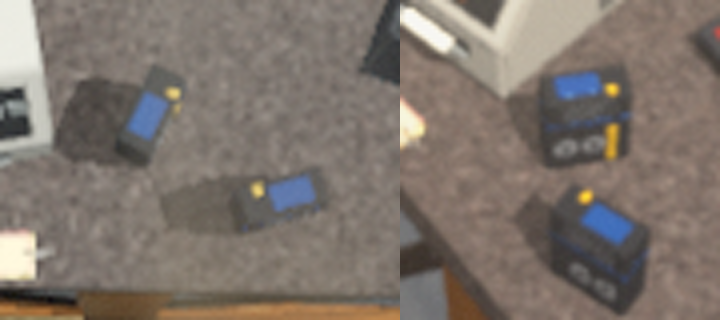

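The crop confirms it: the right-hand box stands upright with a blue pad, and its yellow mark lies at the rear-left. Next I redo the printer fit, which my y-limit had clipped, and work out the move to a wrist view over the slot.

```bash
cat >> h.py <<'E'
def go(p,psi):
    """shift in current tool axes (mm) and rotation about tool z (deg) to reach TCP p, yaw psi, straight down"""
    o,T=tool(); s=T[:3,:3].T@(np.array(p)-T[:3,3])*1000
    D=R.from_matrix(T[:3,:3].T)*R.from_euler('xyz',[180,0,psi],degrees=True)
    print('shift mm',s.round(1),'rotvec',D.as_rotvec(degrees=True).round(2),'t',o['t'])
E
python3 - <<'E'
from h import *
for n in ('top','scene'):
    D=np.load(n+'.npz'); im,d,K,P=[D[k] for k in ('im','d','K','P')]; W=world(d,K,P)
    m=(W[...,2]>.12)&(W[...,2]<.135)&(W[...,0]>.3)&(W[...,0]<.75)&(W[...,1]>.25)&(W[...,1]<.6)
    k,l,s,ce=cv2.connectedComponentsWithStats(m.astype(np.uint8)); i=1+np.argmax(s[1:,4])
    p=W[l==i]; print(n,cv2.minAreaRect(p[:,:2].astype(np.float32)*1000))
    hsv=cv2.cvtColor(im,cv2.COLOR_RGB2HSV)
    b=(hsv[...,2]<70)&m&(l==i); k,l2,s,ce=cv2.connectedComponentsWithStats(b.astype(np.uint8)); j=1+np.argmax(s[1:,4])
    p=plane(np.argwhere(l2==j)[:,::-1],K,P,.127); print('slot',s[j,4],cv2.minAreaRect(p[:,:2].astype(np.float32)*1000),p.mean(0))
go([.54,.415,.229],100)
E
```

```text
top ((543.1514892578125, 420.44940185546875), (115.27098846435547, 140.11048889160156), 10.920104026794434)
slot 21 ((549.65380859375, 387.4993896484375), (35.287662506103516, 6.262572288513184), 6.733648777008057) [0.54905714 0.38695243 0.127     ]
scene ((544.5333251953125, 420.096435546875), (117.41825866699219, 143.16836547851562), 10.667964935302734)Traceback (most recent call last):
  File "<stdin>", line 8, in <module>
    return _wrapfunc(a, 'argmax', axis=axis, out=out, **kwds)
    return bound(*args, **kwds)
ValueError: attempt to get argmax of an empty sequence
```

Request:
arm_command(plan=[-20, 2, -20, 0, 0, 0, 0, -45, 5, -19, 0, 0, 0, 0, -46, 5, 0, 0, 0, 0, 0, -46, 5, 0, 0, 0, 0, 0, -46, 5, 0, 0, 0, 0, 0, -46, 5, 0, 0, 0, 0, 0, -46, 5, 0, 0, 0, 0, 0, -46, 5, 0, 0, 0, 0, 0, -46.3, 3.4, 0, 0, 0, 0, 0, 0, 0, 0, 0, 0, 10.25, 0, 0, 0, 0, 0, 0, 10.25, 0, 0, 0, 0, 0, 0, 10.25, 0, 0, 0, 0, 0, 0, 10.25, 0, 0, 0, 0, 0, 0, 10.25, 0, 0, 0, 0, 0, 0, 10.2, 0, 0, 0, 0, 0, 0, 0, 0, 0, 0, 0, 0, 0, 0, 0])

```text
t: 2.22
eef_pos: [0.5411, 0.4204, 0.2292]
orientation: [-180.0, 0.0, 101.0]
wrist_force: [0.2, -1.0, -0.5]
finger_gap: 0.0916
gripper_force: 0.0
```

Run:
```python
from h import *
im,d,K,P,c=grab('wrist'); o,T=tool(); print(o['t'],o['eef_pos'],o['orientation'])
np.savez('w1.npz',im=im,d=d,K=K,P=P,T=T); cv2.imwrite('pics/w1.png',cv2.cvtColor(im,cv2.COLOR_RGB2BGR))
W=world(d,K,P)
m=(W[...,2]>.119)&(W[...,2]<.135)
k,l,s,ce=cv2.connectedComponentsWithStats(m.astype(np.uint8)); i=1+np.argmax(s[1:,4]); p=W[l==i]
print(cv2.minAreaRect(p[:,:2].astype(np.float32)*1000),np.median(p[:,2]))
```

```text
2.275 [0.54116634 0.42038797 0.22927918] [-1.79977036e+02  5.26579810e-03  1.00960117e+02]
((546.0120849609375, 422.7663879394531), (116.40827941894531, 142.72918701171875), 10.637310981750488) 0.12593831703886638
```

View pics/w1.png

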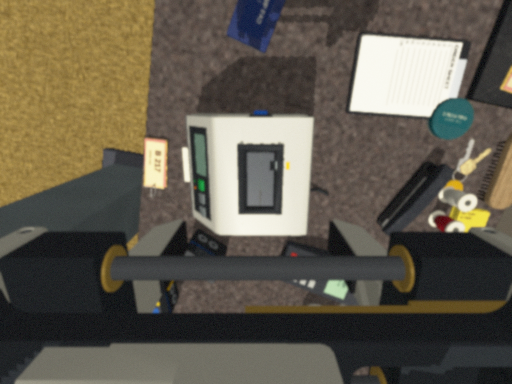

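The wrist view shows the printer from above, with the bezel around (260,178) and the yellow mark at (287,165) on the rear side. Next I fit the bezel in the plane of the mouth.

Run:
```python
from h import *
D=np.load('w1.npz'); im,d,K,P,T=[D[k] for k in ('im','d','K','P','T')]
S=6; x0,y0,x1,y1=222,130,300,225
g=cv2.cvtColor(im,cv2.COLOR_RGB2GRAY)[y0:y1,x0:x1]; g=cv2.resize(g,None,fx=S,fy=S,interpolation=cv2.INTER_CUBIC)
def topl(q,z):
    uv=(np.array(q,float).reshape(-1,2)+.5)/S-.5+[x0,y0]; return plane(uv,K,P,z)[:,:2]
def rep(nm,m,z):
    cs,_=cv2.findContours(m.astype(np.uint8),cv2.RETR_EXTERNAL,cv2.CHAIN_APPROX_NONE); c=max(cs,key=cv2.contourArea)
    p=topl(c,z); r=cv2.minAreaRect((p*1000).astype(np.float32)); print(nm,np.round(r[0],1),np.round(r[1],1),round(r[2],2)); return c
for th in (100,130):
    c=rep('bezel',g<th,.129)
hist=[int(g[95*S//2,x]) for x in range(0,g.shape[1],S)]; print(hist)
hist=[int(g[y,30*S]) for y in range(0,g.shape[0],S)]; print(hist)
inn=np.zeros(g.shape,np.uint8); cv2.drawContours(inn,[c],-1,1,-1); inn=cv2.erode(inn,np.ones((13,13)))
for th in (50,60,70): rep('flaps',(g>th)&(inn>0),.1235)
```

```text
bezel [544.8 422.8] [50.1 81.6] 10.72
bezel [544.8 422.9] [51.2 83. ] 10.72
[232, 232, 234, 235, 236, 237, 238, 239, 239, 239, 239, 239, 239, 238, 234, 207, 147, 83, 57, 54, 54, 46, 41, 39, 50, 76, 103, 115, 119, 121, 121, 121, 119, 117, 120, 120, 122, 120, 117, 120, 118, 117, 118, 119, 119, 117, 117, 119, 120, 116, 110, 96, 70, 46, 42, 48, 50, 50, 57, 66, 103, 167, 215, 231, 233, 233, 231, 230, 231, 232, 230, 229, 229, 230, 230, 229, 230, 230]
[231, 232, 232, 232, 233, 232, 232, 233, 232, 233, 233, 232, 224, 189, 126, 71, 56, 58, 56, 54, 49, 54, 72, 93, 108, 113, 113, 114, 117, 117, 116, 116, 117, 115, 116, 115, 115, 118, 118, 117, 117, 118, 118, 120, 119, 119, 119, 121, 120, 121, 119, 118, 122, 123, 122, 123, 122, 124, 123, 123, 124, 124, 125, 127, 126, 126, 125, 126, 127, 126, 127, 127, 129, 133, 127, 110, 79, 44, 33, 36, 42, 50, 60, 93, 158, 217, 241, 243, 243, 243, 243, 244, 243, 243, 244]
flaps [544.9 421.6] [49.6 82.1] 10.47
flaps [548.1 422.8] [39.6 67.2] 10.55
flaps [544.7 421.7] [32.3 65.7] 10.92
```

Request:
arm_command(plan=[-20, -14, 0, 0, 0, 0, 0.2, -42, -30, 0, 0, 0, 0, 0.3, -42, -30, 5, 0, 0, 0, 0.4, -42, -30, 10, 0, 0, 0, 0.4, -42, -30, 12, 0, 0, 0, 0.4, -40.4, -30, 12, 0, 0, 0, 0.4, 0, 0, 10.3, 0, 0, -6.8, 0.4, 0, 0, 0, 0, 0, 0, 0.4, 0, 0, 0, 0, 0, 0, 0.4])

```text
t: 3.4
eef_pos: [0.4234, 0.1657, 0.1807]
orientation: [179.9, -0.0, 107.5]
wrist_force: [0.3, -0.1, -0.1]
finger_gap: 0.0553
gripper_force: 0.0
```

Run:
```python
from h import *
im,d,K,P,c=grab('wrist'); o,T=tool(); print(o['t'],o['eef_pos'],o['orientation'],o['finger_gap'])
np.savez('w2.npz',im=im,d=d,K=K,P=P,T=T); cv2.imwrite('pics/w2.png',cv2.cvtColor(im,cv2.COLOR_RGB2BGR))
W=world(d,K,P)
m=(W[...,2]>.072)&(W[...,2]<.09)&(np.hypot(W[...,0]-.423,W[...,1]-.165)<.05)
p=W[m]; print('top',m.sum(),cv2.minAreaRect(p[:,:2].astype(np.float32)*1000),np.median(p[:,2]))
hsv=cv2.cvtColor(im,cv2.COLOR_RGB2HSV)
for nm,mm in (('blue',m&(hsv[...,0]>100)&(hsv[...,0]<130)&(hsv[...,1]>120)),('yellow',m&(hsv[...,0]>15)&(hsv[...,0]<35)&(hsv[...,1]>110))):
    q=np.argwhere(mm)[:,::-1]; p=plane(q,K,P,.08); print(nm,len(q),q.mean(0),cv2.minAreaRect(p[:,:2].astype(np.float32)*1000))
```

```text
3.45 [0.42343405 0.16582059 0.18064641] [ 1.79945563e+02 -1.64591499e-04  1.07575223e+02] 0.05514218746909752
top 1315 ((425.24359130859375, 167.74624633789062), (28.576318740844727, 61.67018508911133), 16.713729858398438) 0.08105692979237039
blue 432 [258.16203704 184.77314815] ((426.9443359375, 161.59698486328125), (18.647968292236328, 31.133262634277344), 17.504682540893555)
yellow 70 [266.35714286 165.52857143] ((429.0909423828125, 186.4500732421875), (10.126849174499512, 8.025087356567383), 17.505451202392578)
```

View pics/w2.png

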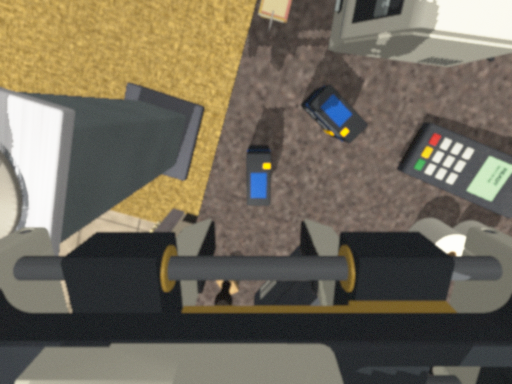

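The wrist view shows the cassette at (259,175), yaw 17.5°, lined up between the fingers. The rib mark at (266,165) is on the rear side. I descend and grip.

Request:
arm_command(plan=[0, 0, 30, 0, 0, 0, 0.4, 0, 0, 40, 0, 0, 0, 0.4, 0, 0, 35, 0, 0, 0, 0.4, 0, 0, 15, 0, 0, 0, 0.4, 0, 0, 7.5, 0, 0, 0, 0.4, 0, 0, 0, 0, 0, 0, 0.4, 0, 0, 0, 0, 0, 0, 0.7, 0, 0, 0, 0, 0, 0, 1, 0, 0, 0, 0, 0, 0, 1, 0, 0, 0, 0, 0, 0, 1, 0, 0, 0, 0, 0, 0, 1])

```text
t: 4.82
eef_pos: [0.423, 0.1653, 0.0528]
orientation: [180.0, -0.0, 107.6]
wrist_force: [1.2, 0.5, -0.3]
finger_gap: 0.0094
gripper_force: 0.0
```

Run:
```python
from h import *
o,T=tool(); print(o['t'],o['finger_gap'],o['gripper_force'],o['eef_pos'])
im=grab('wrist')[0]; b=grab('scene')[0]; 
b=cv2.resize(b[150:290,170:350],(400,311),interpolation=cv2.INTER_CUBIC); im=cv2.resize(im,(400,300))
cv2.imwrite('pics/w3.png',cv2.cvtColor(np.hstack([im,b[:300]]),cv2.COLOR_RGB2BGR))
```

```text
4.825 0.009414671889802557 0.0 [0.42296874 0.16534468 0.05277577]
```

View pics/w3.png

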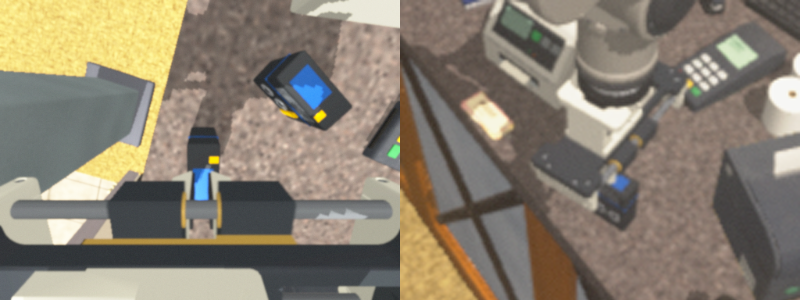

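Run:
```python
from h import *
im,d,K,P,c=grab('wrist'); o,T=tool(); W=world(d,K,P)
print(o['t'],o['finger_gap'],o['gripper_force'])
L=(W-T[:3,3])@T[:3,:3]*1000
hsv=cv2.cvtColor(im,cv2.COLOR_RGB2HSV)
for nm,mm in (('blue',(hsv[...,0]>100)&(hsv[...,0]<130)&(hsv[...,1]>150)&(hsv[...,2]>100)),('yellow',(hsv[...,0]>20)&(hsv[...,0]<32)&(hsv[...,1]>170))):
    k,l,s,ce=cv2.connectedComponentsWithStats(mm.astype(np.uint8))
    for i in range(1,k):
        if s[i,4]>40: print(nm,ce[i].round(),s[i],'tool mm',np.median(L[l==i],0).round(1),'world',np.median(W[l==i],0).round(4))
for v in range(190,262,6): print(v,[tuple(L[v,u].round().astype(int)) for u in range(222,300,7)])
cv2.imwrite('pics/w4.png',cv2.cvtColor(cv2.resize(im[150:270,180:340],(800,600),interpolation=cv2.INTER_CUBIC),cv2.COLOR_RGB2BGR))
```

```text
4.975 0.0015836568161215025 0.0
blue [397. 111.] [ 371   83   54   57 1585] tool mm [ 78.   85.  -28.6] world [0.4803 0.2653 0.0813]
blue [258. 231.] [247 216  27  40 293] tool mm [  8.5   1.6 -28.8] world [0.423  0.1735 0.0815]
yellow [371. 146.] [359 140  22  12 122] tool mm [51.6 90.6 17.3] world [0.4935 0.2418 0.0354]
yellow [409. 149.] [402 141  16  16 155] tool mm [ 55.5  95.9 -28.3] world [0.4976 0.2473 0.0811]
yellow [273. 204.] [267 200  13  10 126] tool mm [ 18.5  11.6 -28.4] world [0.4285 0.1864 0.0811]
190 [(np.int64(4), np.int64(-33), np.int64(51)), (np.int64(4), np.int64(-26), np.int64(52)), (np.int64(4), np.int64(-19), np.int64(51)), (np.int64(29), np.int64(-8), np.int64(-28)), (np.int64(29), np.int64(-4), np.int64(-28)), (np.int64(29), np.int64(1), np.int64(-28)), (np.int64(29), np.int64(6), np.int64(-28)), (np.int64(29), np.int64(10), np.int64(-29)), (np.int64(28), np.int64(15), np.int64(-28)), (np.int64(4), np.int64(28), np.int64(51)), (np.int64(4), np.int64(35), np.int64(53)), (np.int64(4), np.int64(41), np.int64(51))]
196 [(np.int64(-2), np.int64(-33), np.int64(51
[... 5267 characters left out ...]
t64(-122)), (np.int64(38), np.int64(10), np.int64(-122)), (np.int64(37), np.int64(12), np.int64(-121)), (np.int64(37), np.int64(14), np.int64(-121))]
256 [(np.int64(37), np.int64(-9), np.int64(-125)), (np.int64(37), np.int64(-7), np.int64(-124)), (np.int64(79), np.int64(1), np.int64(-195)), (np.int64(37), np.int64(-3), np.int64(-124)), (np.int64(31), np.int64(-1), np.int64(-114)), (np.int64(31), np.int64(1), np.int64(-115)), (np.int64(31), np.int64(3), np.int64(-115)), (np.int64(38), np.int64(5), np.int64(-125)), (np.int64(38), np.int64(7), np.int64(-125)), (np.int64(38), np.int64(9), np.int64(-125)), (np.int64(37), np.int64(12), np.int64(-124)), (np.int64(37), np.int64(14), np.int64(-124))]
```

View pics/w4.png

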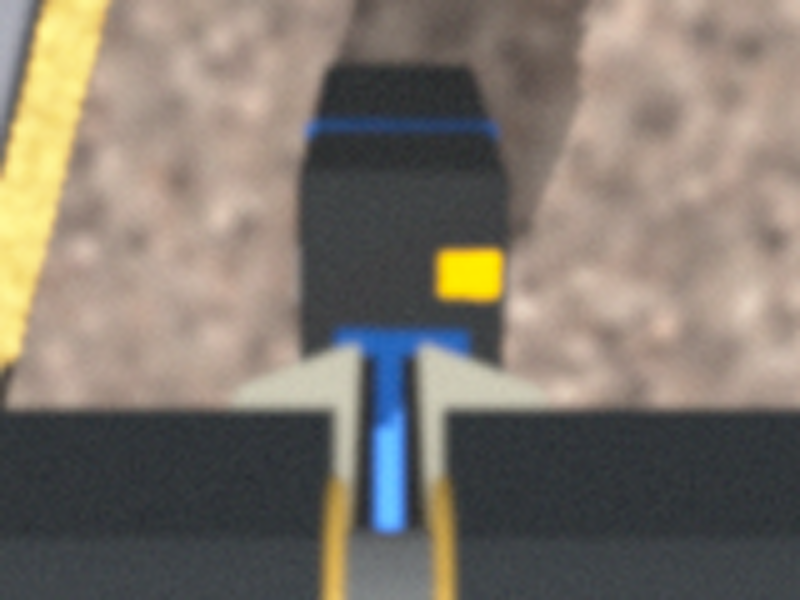

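Run:
```python
from h import *
for n in ('w1','w2'):
    D=np.load(n+'.npz'); im,d,K,P,T=[D[k] for k in ('im','d','K','P','T')]; W=world(d,K,P); L=(W-T[:3,3])@T[:3,:3]*1000
    m=(L[...,2]<60)&(d>.02)&(W[...,2]>.145 if n=='w1' else W[...,2]>.1)&(abs(L[...,0])<60)
    for lo in range(-90,60,10):
        q=L[m&(L[...,2]>=lo)&(L[...,2]<lo+10)]
        if len(q)>3: print(n,lo,len(q),'x',q[:,0].min().round(),q[:,0].max().round(),'|y|',abs(q[:,1]).min().round(1),abs(q[:,1]).max().round(1))
o,T=tool(); print(o['joints'],T[:3,3])
```

```text
w1 -90 557 x -10.0 13.0 |y| 44.5 63.3
w1 -80 848 x -9.0 13.0 |y| 44.4 65.1
w1 -70 755 x -0.0 13.0 |y| 44.4 64.4
w1 -60 730 x -5.0 13.0 |y| 44.2 63.8
w1 -50 538 x -8.0 13.0 |y| 44.3 62.5
w1 -40 120 x -8.0 12.0 |y| 44.5 54.5
w2 -90 388 x -10.0 13.0 |y| 26.0 39.8
w2 -80 603 x -9.0 13.0 |y| 26.0 42.9
w2 -70 640 x -0.0 13.0 |y| 26.0 45.7
w2 -60 605 x -6.0 13.0 |y| 26.0 45.7
w2 -50 428 x -9.0 13.0 |y| 26.0 44.7
w2 -40 71 x -8.0 13.0 |y| 26.1 35.7
[ 1.16630153e+01  2.22733047e+01  1.08772212e+02  6.11173993e-03
  4.89536677e+01 -5.93697527e+00] [0.42293048 0.16533977 0.05271234]
```

The fingers closed freely above the cassette. The depth data put the real fingertips about 33 mm behind the reported TCP. I measure that offset and the apparent finger centre exactly, because that also gives the wrist camera bias.

Run:
```python
from h import *
for n in ('w1','w2'):
    D=np.load(n+'.npz'); im,d,K,P,T=[D[k] for k in ('im','d','K','P','T')]; W=world(d,K,P); L=(W-T[:3,3])@T[:3,:3]*1000
    m=(L[...,2]<60)&(d>.02)&(W[...,2]>.145 if n=='w1' else W[...,2]>.1)&(abs(L[...,0])<60)&(L[...,2]>-70)
    for s in (1,-1):
        q=L[m&(L[...,1]*s>0)]
        print(n,s,'zmax pct',np.percentile(q[:,2],[50,95,99,99.8,100]).round(1),'inner |y|',np.percentile(abs(q[:,1]),[0,1,5]).round(1),'x pct',np.percentile(q[:,0],[0,2,50,98,100]).round(1))
```

```text
w1 1 zmax pct [-55.8 -39.8 -37.6 -36.7 -36.2] inner |y| [46.5 46.7 46.8] x pct [-8.3 -5.6 11.6 12.6 12.8]
w1 -1 zmax pct [-56.  -39.7 -37.5 -36.6 -36.1] inner |y| [44.2 44.4 44.6] x pct [-8.2 -5.6 11.6 12.6 12.9]
w2 1 zmax pct [-56.3 -40.3 -37.8 -37.  -36.6] inner |y| [28.6 28.7 28.7] x pct [-8.7 -5.  11.6 12.3 12.7]
w2 -1 zmax pct [-56.3 -40.5 -38.1 -37.1 -36.9] inner |y| [26.  26.  26.2] x pct [-8.5 -4.6 11.6 12.4 12.6]
```

Request:
arm_command(plan=[0, 1.7, 0, 0, 0, 0, 0.4, 0, 0, 0, 0, 0, 0, 0.4, 0, 0, 0, 0, 0, 0, 0.4, 0, 0, 0, 0, 0, 0, 0.4, 0, 0, 0, 0, 0, 0, 0.4, 0, 0, 0, 0, 0, 0, 0.4, 0, 0, 0, 0, 0, 0, 0.4, 0, 0, 0, 0, 0, 0, 0.4, 0, 0, 6, 0, 0, 0, 0.4, 0, 0, 15, 0, 0, 0, 0.4, 0, 0, 10, 0, 0, 0, 0.4, 0, 0, 5, 0, 0, 0, 0.4, 0, 0, 0, 0, 0, 0, 0.7, 0, 0, 0, 0, 0, 0, 1, 0, 0, 0, 0, 0, 0, 1, 0, 0, 0, 0, 0, 0, 1, 0, 0, 0, 0, 0, 0, 1, 0, 0, 0, 0, 0, 0, 1])

```text
t: 7.22
eef_pos: [0.4248, 0.166, 0.017]
orientation: [180.0, 0.0, 107.6]
wrist_force: [-1.3, -0.4, 4.8]
finger_gap: 0.0276
gripper_force: 30.0
```

The cassette is gripped: gap 27.6 mm, grip force 30 N. I lift it and carry it over the slot.

Request:
arm_command(plan=[0, 0, -15, 0, 0, 0, 1, 0, 0, -40, 0, 0, 0, 1, 0, 0, -45, 0, 0, 0, 1, 0, 0, -45, 0, 0, 0, 1, 0, 0, -25, 0, 0, 0, 1, 20, 18, 0, 0, 0, 0, 1, 35, 32, 0, 0, 0, 0, 1, 35, 32, 0, 0, 0, 0, 1, 35, 32, 0, 0, 0, 0, 1, 35, 32, 0, 0, 0, 0, 1, 30, 28, 0, 0, 0, 0, 1, 17.1, 16.7, 0, 0, 0, 0, 1, 0, 0, 0, 0, 0, 6.9, 1, 0, 0, 0, 0, 0, 0, 1, 0, 0, 0, 0, 0, 0, 1])

```text
t: 9.1
eef_pos: [0.5435, 0.4206, 0.1864]
orientation: [-180.0, 0.0, 100.8]
wrist_force: [0.7, -0.4, -1.2]
finger_gap: 0.0275
gripper_force: 30.0
```

Run:
```python
from h import *
im,d,K,P,c=grab('wrist'); o,T=tool(); W=world(d,K,P); L=(W-T[:3,3])@T[:3,:3]*1000
print(o['t'],o['eef_pos'],o['orientation'],o['finger_gap'],o['wrist_force'])
m=(abs(L[...,2]+64)<5)&(abs(L[...,0])<40)&(abs(L[...,1])<25)
hsv=cv2.cvtColor(im,cv2.COLOR_RGB2HSV)
m0=(abs(L[...,0])<40)&(abs(L[...,1])<25)
y=m0&(hsv[...,0]>20)&(hsv[...,0]<32)&(hsv[...,1]>150); print('yellow tool',np.median(L[y],0).round(1),y.sum())
q=L[m]; print('top',m.sum(),np.median(q[:,2]).round(1),q[:,0].max().round(1),np.percentile(q[:,1],[1,99]).round(1))
e=im.copy(); cv2.imwrite('pics/w5.png',cv2.cvtColor(e,cv2.COLOR_RGB2BGR)); np.savez('w5.npz',im=im,d=d,K=K,P=P,T=T)
# scene/top check: held cassette top vs printer
for n in ('top','scene'):
    im,d,K,P,c=grab(n); W=world(d,K,P); print(n)
    m=(W[...,2]>.12)&(W[...,2]<.135)&(np.hypot(W[...,0]-.544,W[...,1]-.42)<.11)
    print(' lid',cv2.minAreaRect(W[m][:,:2].astype(np.float32)*1000))
go([.5439,.4211,.187],100.7)
```

```text
9.15 [0.54360076 0.42057074 0.18668296] [-1.79982559e+02  4.58133654e-03  1.00780850e+02] 0.027919866462084657 [-0.26050898 -0.60517325 -1.65671011]
yellow tool [  23.2    7.7 -128.4] 1239
top 4188 -63.6 33.0 [-20.1  21.9]
top
 lid ((549.5889282226562, 425.9450378417969), (54.559181213378906, 173.1917724609375), 38.80840301513672)
scene
 lid ((544.7655029296875, 419.88177490234375), (116.19015502929688, 142.6168975830078), 10.712320327758789)
shift mm [ 0.4  0.3 -0.1] rotvec [ 0.01 -0.    0.04] t 9.25
```

View pics/w5.png

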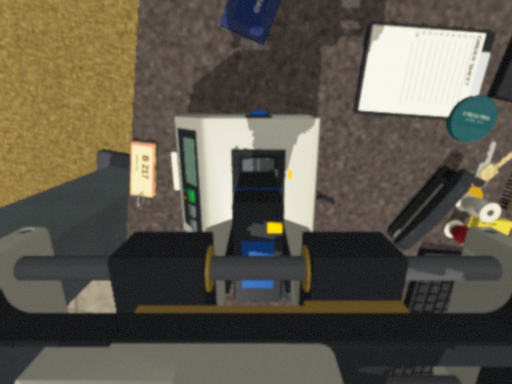

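The wrist view shows the cassette held level over the bezel, with its rib mark (274,229) on the rear side like the printer's mark (289,174). I lower it gently.

Request:
arm_command(plan=[0, 0.3, 20, 0, 0, 0, 1, 0, 0, 16, 0, 0, 0, 1, 0, 0, 0, 0, 0, 0, 1, 0, 0, 3, 0, 0, 0, 1, 0, 0, 3, 0, 0, 0, 1, 0, 0, 2, 0, 0, 0, 1, 0, 0, 0, 0, 0, 0, 1])

```text
t: 10.12
eef_pos: [0.544, 0.421, 0.1427]
orientation: [-180.0, -0.0, 100.7]
wrist_force: [0.3, -0.6, -1.2]
finger_gap: 0.0277
gripper_force: 30.0
```

Request:
arm_command(plan=[0, 0, 2, 0, 0, 0, 1, 0, 0, 2, 0, 0, 0, 1, 0, 0, 0, 0, 0, 0, 1])

```text
t: 10.5
eef_pos: [0.5442, 0.4211, 0.139]
orientation: [180.0, -0.0, 100.7]
wrist_force: [0.3, 0.6, 1.9]
finger_gap: 0.0276
gripper_force: 30.0
```

Request:
arm_command(plan=[0, 0, 2, 0, 0, 0, 1, 0, 0, 2, 0, 0, 0, 1, 0, 0, 2, 0, 0, 0, 1, 0, 0, 0, 0, 0, 0, 1])

```text
t: 11.0
eef_pos: [0.5438, 0.4209, 0.1322]
orientation: [-180.0, 0.0, 100.7]
wrist_force: [0.4, -0.3, -0.4]
finger_gap: 0.0279
gripper_force: 30.0
```

Request:
arm_command(plan=[0, 0, 2, 0, 0, 0, 1, 0, 0, 2, 0, 0, 0, 1, 0, 0, 2, 0, 0, 0, 1, 0, 0, 0, 0, 0, 0, 1])

```text
t: 11.5
eef_pos: [0.5439, 0.4209, 0.1264]
orientation: [-180.0, 0.0, 100.7]
wrist_force: [1.0, 0.1, -0.9]
finger_gap: 0.0274
gripper_force: 30.0
```

Request:
arm_command(plan=[0, 0, 3, 0, 0, 0, 1, 0, 0, 3, 0, 0, 0, 1, 0, 0, 3, 0, 0, 0, 1, 0, 0, 3, 0, 0, 0, 1, 0, 0, 0, 0, 0, 0, 1])

```text
t: 12.12
eef_pos: [0.544, 0.4207, 0.1143]
orientation: [-180.0, 0.0, 100.7]
wrist_force: [0.2, -1.0, -0.5]
finger_gap: 0.0279
gripper_force: 30.0
```

Request:
arm_command(plan=[0, 0, 3, 0, 0, 0, 1, 0, 0, 3, 0, 0, 0, 1, 0, 0, 3, 0, 0, 0, 1, 0, 0, 3, 0, 0, 0, 1, 0, 0, 0, 0, 0, 0, 1])

```text
t: 12.75
eef_pos: [0.5437, 0.4207, 0.1019]
orientation: [-179.9, 0.0, 100.7]
wrist_force: [0.0, -2.3, -2.4]
finger_gap: 0.0276
gripper_force: 30.0
```

Request:
arm_command(plan=[0, 0, 2, 0, 0, 0, 1, 0, 0, 2, 0, 0, 0, 1, 0, 0, 0, 0, 0, 0, 1, 0, 0, 0, 0, 0, 0, 0.7, 0, 0, 0, 0, 0, 0, 0.5, 0, 0, 0, 0, 0, 0, 0.5, 0, 0, 0, 0, 0, 0, 0.5, 0, 0, 0, 0, 0, 0, 0.5])

```text
t: 13.75
eef_pos: [0.544, 0.4211, 0.0988]
orientation: [180.0, -0.0, 100.7]
wrist_force: [-0.5, 0.2, 0.7]
finger_gap: 0.0456
gripper_force: 0.0
```

Request:
arm_command(plan=[0, 0, -20, 0, 0, 0, 0.5, 0, 0, -40, 0, 0, 0, 0.5, 0, 0, -20, 0, 0, -10, 0.6, 0, 0, 0, 0, 0, -10, 1, 0, 0, 0, 0, 0, -10, 1, 0, 0, 0, 0, 0, -10, 1, 0, 0, 0, 0, 0, -10, 1, 0, 0, 0, 0, 0, -10, 1, 0, 0, 0, 0, 0, -10, 1, 0, 0, 0, 0, 0, -10, 1, 0, 0, 0, 0, 0, -10, 1, 0, 0, 0, 0, 0, 0, 1, 0, 0, 0, 0, 0, 0, 1])

```text
t: 15.38
eef_pos: [0.544, 0.421, 0.1788]
orientation: [180.0, 0.0, -169.5]
wrist_force: [-0.8, 0.4, -1.2]
finger_gap: 0.0003
gripper_force: 0.0
```

Run:
```python
from h import *
im,d,K,P,c=grab('wrist'); o,T=tool(); W=world(d,K,P); L=(W-T[:3,3])@T[:3,:3]*1000
print(o['t'],o['eef_pos'],o['orientation'],o['finger_gap'],o['wrist_force'])
m=(W[...,2]>.136)&(W[...,2]<.166)&(np.hypot(W[...,0]-.544,W[...,1]-.42)<.045)&(L[...,2]>-25)
q=W[m]; print('cassette top',m.sum(),np.percentile(q[:,2],[5,50,95]).round(4),cv2.minAreaRect(q[:,:2].astype(np.float32)*1000))
s,_=None,None
im2,d2,K2,P2,c2=grab('scene'); W2=world(d2,K2,P2)
m=(W2[...,2]>.136)&(W2[...,2]<.17)&(np.hypot(W2[...,0]-.544,W2[...,1]-.42)<.045); print('scene',m.sum(),np.median(W2[m],0).round(4))
cv2.imwrite('pics/w6.png',cv2.cvtColor(im,cv2.COLOR_RGB2BGR))
go([.544,.4208,.178],190.7)
```

```text
15.425 [0.54397366 0.42100551 0.17874257] [ 1.79994362e+02  9.91724566e-04 -1.69456914e+02] 0.000658612788164271 [0.54837766 0.18029338 0.05083269]
cassette top 2787 [0.1431 0.1619 0.1631] ((544.8124389648438, 421.076171875), (28.598453521728516, 62.4794921875), 10.214622497558594)
scene 269 [0.5389 0.4115 0.1607]
shift mm [ 0.  -0.2  0.8] rotvec [ 0.01  0.01 -0.12] t 15.475
```

View pics/w6.png

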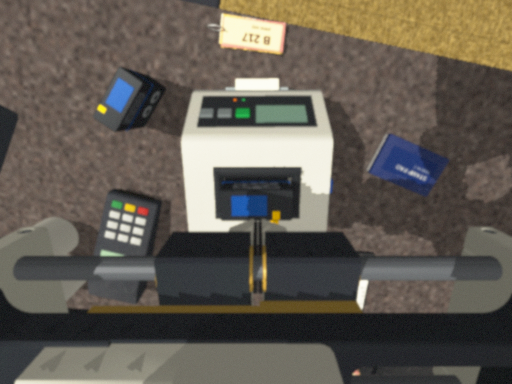

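The cassette stands upright in the slot with its top about 31 mm above the mouth, blue pad at (249,206) and rib mark to the rear. The fingers are shut and turned 90°. Next I approach and press by feel.

Request:
arm_command(plan=[0, 0, 20, 0, 0, 0, 1, 0, 0, 18, 0, 0, 0, 1, 0, 0, 8, 0, 0, 0, 1, 0, 0, 3, 0, 0, 0, 1, 0, 0, 0, 0, 0, 0, 1])

```text
t: 16.1
eef_pos: [0.5442, 0.4211, 0.1302]
orientation: [180.0, 0.0, -169.3]
wrist_force: [0.3, 0.6, 0.2]
finger_gap: 0.0004
gripper_force: 0.0
```

Request:
arm_command(plan=[0, 0, 2, 0, 0, 0, 1, 0, 0, 2, 0, 0, 0, 1, 0, 0, 2, 0, 0, 0, 1, 0, 0, 0, 0, 0, 0, 1])

```text
t: 16.6
eef_pos: [0.544, 0.4209, 0.1236]
orientation: [-180.0, -0.0, -169.3]
wrist_force: [0.5, 0.8, 0.0]
finger_gap: 0.0005
gripper_force: 0.0
```

Request:
arm_command(plan=[0, 0, 2, 0, 0, 0, 1, 0, 0, 2, 0, 0, 0, 1, 0, 0, 2, 0, 0, 0, 1, 0, 0, 0, 0, 0, 0, 1])

```text
t: 17.1
eef_pos: [0.5438, 0.421, 0.1173]
orientation: [180.0, -0.0, -169.3]
wrist_force: [-0.6, 0.1, -0.3]
finger_gap: 0.0005
gripper_force: 0.0
```

Request:
arm_command(plan=[0, 0, 2, 0, 0, 0, 1, 0, 0, 2, 0, 0, 0, 1, 0, 0, 2, 0, 0, 0, 1, 0, 0, 0, 0, 0, 0, 1])

```text
t: 17.6
eef_pos: [0.5442, 0.4212, 0.1123]
orientation: [180.0, 0.1, -169.3]
wrist_force: [-0.1, -0.2, 4.8]
finger_gap: 0.0006
gripper_force: 2.1
```

Request:
arm_command(plan=[0, 0, 2, 0, 0, 0, 1, 0, 0, 2, 0, 0, 0, 1, 0, 0, 0, 0, 0, 0, 1])

```text
t: 17.98
eef_pos: [0.5442, 0.4212, 0.1083]
orientation: [180.0, 0.1, -169.3]
wrist_force: [0.2, -1.3, 5.2]
finger_gap: 0.0004
gripper_force: 2.3
```

Run:
```python
from h import *
o,T=tool(); print(o['t'],o['eef_pos'],o['wrist_force'],o['torque'])
for n in ('wrist','scene'):
    im,d,K,P,c=grab(n); W=world(d,K,P); L=(W-T[:3,3])@T[:3,:3]*1000
    m=(W[...,2]>.134)&(W[...,2]<.17)&(np.hypot(W[...,0]-.544,W[...,1]-.42)<.045)
    if n=='wrist': m&=(L[...,0]>16)|(abs(L[...,1])>24)
    q=W[m]; print(n,m.sum(),np.percentile(q[:,2],[5,50,80,95]).round(4))
    if n=='wrist':
        m=(abs(L[...,1])<12)&(L[...,0]<15)&(L[...,0]>5)&(L[...,2]<0)&(L[...,2]>-70); print('finger zmax',L[m][:,2].max() if m.any() else None)
```

```text
17.975 [0.54419823 0.42118429 0.1082889 ] [ 0.15846014 -1.27424013  5.17726944] [-0.07648075  0.16167695  0.01441555]
wrist 483 [0.1362 0.1449 0.1455 0.146 ]
finger zmax -15.798467698356227
scene 188 [0.1361 0.1457 0.1588 0.167 ]
```

Request:
arm_command(plan=[0, 0, 2, 0, 0, 0, 1, 0, 0, 2, 0, 0, 0, 1, 0, 0, 2, 0, 0, 0, 1, 0, 0, 2, 0, 0, 0, 1, 0, 0, 2, 0, 0, 0, 1, 0, 0, 0, 0, 0, 0, 1])

```text
t: 18.82
eef_pos: [0.5442, 0.4212, 0.0982]
orientation: [180.0, 0.1, -169.3]
wrist_force: [-0.2, -0.1, 4.5]
finger_gap: -0.0001
gripper_force: 2.7
```

Request:
arm_command(plan=[0, 0, 2, 0, 0, 0, 1, 0, 0, 2, 0, 0, 0, 1, 0, 0, 2, 0, 0, 0, 1, 0, 0, 2, 0, 0, 0, 1, 0, 0, 2, 0, 0, 0, 1, 0, 0, 0, 0, 0, 0, 1])

```text
t: 19.58
eef_pos: [0.5443, 0.4212, 0.0885]
orientation: [180.0, 0.1, -169.3]
wrist_force: [-0.3, -1.5, 6.1]
finger_gap: 0.0003
gripper_force: 3.1
```

Request:
arm_command(plan=[0, 0, 2, 0, 0, 0, 1, 0, 0, 2, 0, 0, 0, 1, 0, 0, 2, 0, 0, 0, 1, 0, 0, 2, 0, 0, 0, 1, 0, 0, 2, 0, 0, 0, 1, 0, 0, 0, 0, 0, 0, 1])

```text
t: 20.32
eef_pos: [0.5444, 0.4212, 0.0787]
orientation: [180.0, 0.1, -169.3]
wrist_force: [-0.8, -0.7, 7.2]
finger_gap: 0.0005
gripper_force: 3.6
```

Request:
arm_command(plan=[0, 0, 1, 0, 0, 0, 1, 0, 0, 1, 0, 0, 0, 1, 0, 0, 1, 0, 0, 0, 1, 0, 0, 1, 0, 0, 0, 1, 0, 0, 0, 0, 0, 0, 1])

```text
t: 20.95
eef_pos: [0.5445, 0.4213, 0.075]
orientation: [180.0, 0.1, -169.3]
wrist_force: [-0.7, -0.8, 8.0]
finger_gap: 0.0005
gripper_force: 4.2
```

Request:
arm_command(plan=[0, 0, 1, 0, 0, 0, 1, 0, 0, 1, 0, 0, 0, 1, 0, 0, 1, 0, 0, 0, 1, 0, 0, 1, 0, 0, 0, 1, 0, 0, 0, 0, 0, 0, 1])

```text
t: 21.58
eef_pos: [0.5446, 0.4212, 0.0711]
orientation: [180.0, 0.1, -169.3]
wrist_force: [-0.7, -1.6, 8.2]
finger_gap: 0.0007
gripper_force: 4.4
```

Request:
arm_command(plan=[0, 0, 1, 0, 0, 0, 1, 0, 0, 1, 0, 0, 0, 1, 0, 0, 1, 0, 0, 0, 1, 0, 0, 0, 0, 0, 0, 1])

```text
t: 22.08
eef_pos: [0.5446, 0.4213, 0.0681]
orientation: [180.0, 0.1, -169.3]
wrist_force: [-1.2, -0.7, 9.6]
finger_gap: 0.0006
gripper_force: 4.9
```

Request:
arm_command(plan=[0, 0, 0.6, 0, 0, 0, 1, 0, 0, 0.6, 0, 0, 0, 1, 0, 0, 0, 0, 0, 0, 1])

```text
t: 22.45
eef_pos: [0.5446, 0.4213, 0.0671]
orientation: [180.0, 0.1, -169.3]
wrist_force: [-2.0, -1.4, 9.0]
finger_gap: 0.0005
gripper_force: 5.1
```

Request:
arm_command(plan=[0, 0, 0.6, 0, 0, 0, 1, 0, 0, 0.6, 0, 0, 0, 1, 0, 0, 0, 0, 0, 0, 1])

```text
t: 22.82
eef_pos: [0.5447, 0.4213, 0.0659]
orientation: [180.0, 0.1, -169.3]
wrist_force: [-1.2, -1.3, 9.5]
finger_gap: 0.0004
gripper_force: 5.1
```

Request:
arm_command(plan=[0, 0, 0.5, 0, 0, 0, 1, 0, 0, 0.5, 0, 0, 0, 1, 0, 0, 0, 0, 0, 0, 1])

```text
t: 23.2
eef_pos: [0.5447, 0.4213, 0.0649]
orientation: [180.0, 0.1, -169.3]
wrist_force: [-0.8, -2.3, 10.1]
finger_gap: 0.0005
gripper_force: 5.2
```

Request:
arm_command(plan=[0, 0, 0.6, 0, 0, 0, 1, 0, 0, 0.6, 0, 0, 0, 1, 0, 0, 0, 0, 0, 0, 1])

```text
t: 23.58
eef_pos: [0.5447, 0.4213, 0.0637]
orientation: [180.0, 0.1, -169.3]
wrist_force: [-1.4, -1.6, 9.2]
finger_gap: 0.0004
gripper_force: 5.3
```

Request:
arm_command(plan=[0, 0, 0.5, 0, 0, 0, 1, 0, 0, 0.5, 0, 0, 0, 1, 0, 0, 0, 0, 0, 0, 1])

```text
t: 23.95
eef_pos: [0.5447, 0.4213, 0.0628]
orientation: [180.0, 0.1, -169.3]
wrist_force: [-1.8, -1.7, 11.1]
finger_gap: 0.0004
gripper_force: 5.3
```

Request:
arm_command(plan=[0, 0, 0.5, 0, 0, 0, 1, 0, 0, 0.5, 0, 0, 0, 1, 0, 0, 0, 0, 0, 0, 1])

```text
t: 24.32
eef_pos: [0.5447, 0.4213, 0.0618]
orientation: [180.0, 0.1, -169.3]
wrist_force: [-1.7, -1.0, 9.8]
finger_gap: 0.0003
gripper_force: 5.4
```

Request:
arm_command(plan=[0, 0, 0.5, 0, 0, 0, 1, 0, 0, 0.5, 0, 0, 0, 1, 0, 0, 0, 0, 0, 0, 1])

```text
t: 24.7
eef_pos: [0.5447, 0.4213, 0.0608]
orientation: [180.0, 0.1, -169.3]
wrist_force: [-1.0, -0.8, 10.7]
finger_gap: 0.0003
gripper_force: 5.4
```

Request:
arm_command(plan=[0, 0, 0.5, 0, 0, 0, 1, 0, 0, 0.5, 0, 0, 0, 1, 0, 0, 0, 0, 0, 0, 1])

```text
t: 25.08
eef_pos: [0.5447, 0.4213, 0.0598]
orientation: [180.0, 0.1, -169.3]
wrist_force: [-1.9, -0.9, 10.5]
finger_gap: 0.0001
gripper_force: 5.4
```

Request:
arm_command(plan=[0, 0, 0.5, 0, 0, 0, 1, 0, 0, 0.5, 0, 0, 0, 1, 0, 0, 0, 0, 0, 0, 1])

```text
t: 25.45
eef_pos: [0.5445, 0.4214, 0.0585]
orientation: [180.0, 0.1, -169.3]
wrist_force: [-0.6, -0.8, 7.9]
finger_gap: 0.0006
gripper_force: 5.1
```

The force dropped from 10.5 to 8 N, which suggests the catch has snapped. I go on in small steps to the firm stop.

Request:
arm_command(plan=[0, 0, 0.4, 0, 0, 0, 1, 0, 0, 0.4, 0, 0, 0, 1, 0, 0, 0, 0, 0, 0, 1])

```text
t: 25.82
eef_pos: [0.5445, 0.4214, 0.0577]
orientation: [180.0, 0.1, -169.3]
wrist_force: [-1.9, -1.4, 9.4]
finger_gap: 0.0003
gripper_force: 5.1
```

Request:
arm_command(plan=[0, 0, 0.4, 0, 0, 0, 1, 0, 0, 0, 0, 0, 0, 1])

```text
t: 26.08
eef_pos: [0.5445, 0.4214, 0.0574]
orientation: [180.0, 0.1, -169.3]
wrist_force: [-1.1, -1.6, 9.6]
finger_gap: 0.0003
gripper_force: 5.1
```

Request:
arm_command(plan=[0, 0, 0.4, 0, 0, 0, 1, 0, 0, 0, 0, 0, 0, 1])

```text
t: 26.32
eef_pos: [0.5446, 0.4214, 0.0572]
orientation: [179.9, 0.1, -169.3]
wrist_force: [-1.9, -0.0, 9.6]
finger_gap: 0.0003
gripper_force: 5.6
```

Request:
arm_command(plan=[0, 0, 0.4, 0, 0, 0, 1, 0, 0, 0, 0, 0, 0, 1])

```text
t: 26.58
eef_pos: [0.5447, 0.4215, 0.0572]
orientation: [179.9, 0.2, -169.3]
wrist_force: [-2.1, -1.5, 11.5]
finger_gap: 0.0005
gripper_force: 6.7
```

Request:
arm_command(plan=[0, 0, 0.3, 0, 0, 0, 1, 0, 0, 0, 0, 0, 0, 1])

```text
t: 26.82
eef_pos: [0.5448, 0.4215, 0.0571]
orientation: [179.9, 0.2, -169.3]
wrist_force: [-2.4, -1.2, 13.3]
finger_gap: 0.0006
gripper_force: 7.3
```

Firm stop felt: the position holds at 0.0571 m while the force rises to 13 N. I withdraw and check.

Request:
arm_command(plan=[0, 0, -1, 0, 0, 0, 1, 0, 0, -3, 0, 0, 0, 1, 0, 0, -6, 0, 0, 0, 1, 0, 0, -10, 0, 0, 0, 1, 0, 0, -15, 0, 0, 0, 1, 0, 0, -25, 0, 0, 0, 1, 0, 0, -40, 0, 0, 0, 1, 0, 0, -50, 0, 0, 0, 1, 0, 0, -20, 0, 0, 0, 1, 0, 0, 0, 0, 0, 0, 1, 0, 0, 0, 0, 0, 0, 1])

```text
t: 28.2
eef_pos: [0.5436, 0.4207, 0.2238]
orientation: [-180.0, -0.1, -169.3]
wrist_force: [0.3, 0.7, -0.4]
finger_gap: 0.0006
gripper_force: 0.0
```

Run:
```python
from h import *
im,d,K,P,c=grab('wrist'); o,T=tool(); W=world(d,K,P)
print(o['t'],o['eef_pos'],o['wrist_force'],o['gripper_force'])
m=(np.hypot(W[...,0]-.544,W[...,1]-.4208)<.012); print('slot middle z',m.sum(),np.percentile(W[m][:,2],[5,50,95]).round(4))
c=[int(x) for x in np.argwhere(m).mean(0)]; print(c)
x=im[max(0,c[0]-70):c[0]+50,c[1]-80:c[1]+80]; x=cv2.resize(x,None,fx=4,fy=4,interpolation=cv2.INTER_CUBIC)
cv2.imwrite('pics/w7.png',cv2.cvtColor(x,cv2.COLOR_RGB2BGR))
```

```text
28.25 [0.54339595 0.42061731 0.22328088] [ 0.46841705  0.63684887 -0.25495712] 0.0
slot middle z 1047 [0.1245 0.2751 0.3081]
[226, 256]
```

View pics/w7.png

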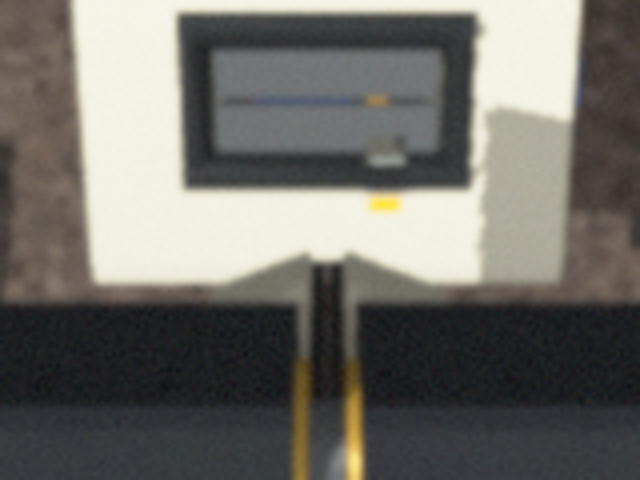

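The view shows both flaps shut and level. Through the slit between them (crop rows about 100) I can see the cassette's blue pad and yellow mark below. The robot is clear, so I hand in.

```bash
python3 -c "
from bench import manip; print(manip.sign_off())"
```

```text
the job is handed in; nothing more can be done
None
```

The cassette is in the printer, pressed to the firm stop with the catch apparently holding it, both flaps are shut over it, and the job is handed in at about 28 s; the sign-off returned no verdict.

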